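# Push the flat scraper into its slotted holder

## Task

Slide the flat algae scraper along the board, blade first, into the slot of its low grey holder until the blade edge is fully home against the back of the slot, leaving only the ribbed grip end sticking out. Keep it flat on the board, do not lift it, and leave the tub, dish, cave and magnet where they are.

Things in the scene. Friction and masses are not known exactly. Their poses are not given: they have to be found in the camera images.
- scraper: Loose flat scraper, flat on the board, 135 mm long (x), 0.16 kg, too wide to grasp. White plastic plate 90 wide (y), 14 thick, x -67.5 to +37.5 mm, ribs on top at its rear; in front a steel blade 84 wide, 5 thick, level with the underside, to x = +67.5. Origin: middle of the underside; +x to the blade edge, z up. Starts askew and to one side, blade roughly towards the holder.
- blade_edge (a point): Middle of the scraper's front (blade) edge: 67.5 mm in front of the scraper's origin, 2.5 mm above its underside; axes as the scraper's.
- grip_end (a point): Middle of the scraper's flat rear end face: 67.5 mm behind the scraper's origin, 7 mm above its underside; axes as the scraper's.
- holder: Fixed low grey plastic holder, 28 mm high, 120 wide. One slot at board level: 100 wide (y), 22 high under a 6 mm roof, 95 deep; its floor is the board. Origin: on the board, middle of the slot mouth; +x points into the slot, z up; back stop at x = +95 mm. Two unroofed 22 mm high cheeks flare from 100 apart at the mouth to about 128 at x = -26. The home scraper sticks out 40 mm.
- tub: Bystander: closed green flake tub, upright cylinder 72 mm across, 75 mm high. Origin: centre of its underside.
- dish: Bystander: round glass feeding dish, 84 mm across, 26 mm high. Origin: centre of its underside.
- cave: Bystander: grey ceramic shrimp cave, 75 x 80 mm, 54 mm high, open to its -x side. Origin: centre of its underside.
- magnet: Bystander: white algae magnet, block 75 x 45 mm with a ridge handle, 40 mm high. Origin: centre of its underside.
Not all that is in view belongs to the job. Of the things that look like the scraper, take the one that is farthest to the robot's left at the start.

How it is judged:
By the outcome, as a careful person would: the job done as asked, in the order asked, and still so for the second after the job is handed in, with the robot touching nothing.
It also fails if it takes over 67 s, if anything falls off the work surface, if the arm or the gripper's body presses on something with over 40 N, if the wrist force passes 120 N, or if a joint passes its speed limit or range.

## Robot

A 6-joint arm with a two-finger parallel gripper is mounted at the origin on the work surface. World frame = base frame: x ahead of the robot, y to its left, z up, the work surface at z = 0. Lengths are in mm, angles in rad, forces in N, time in s.
With the tool pointing down it reaches from about 250 to 725 mm from the base axis. Payload 4 kg.
Tool frame: the origin (TCP) lies on the centre line of the jaws, within the pads' length; the fingertips stand 8 mm ahead of it and the grasp point (between the pads) lies 11 mm behind it; z points along the fingers, y is the line along which they close (so a half turn about z gives the same grasp; the last joint's range is limited). The gripper opens to 85 mm and grips with 20 to 120 N. Pads are 22 mm wide; open, the fingers measure 114 mm over their backs; the gripper's body (76 mm by 85 mm) begins 54 mm behind the grasp point. The pads swing forward as they close: fully open they stand 13 mm farther back than shut.
Start: joints at [1.238, 0.241, 0.005, 1.335, 0, 1.571], TCP at [163.343, 472.566, 210.606] pointing down, gripper open.
Joint ranges: [-2.72, 2.72], [-1.05, 1.87], [-1.09, 1.28], [-1.99, 2.15], [-1.42, 1.44], [-3.14, 3.14]. Speed limits (rad/s): [2.79, 2.79, 3.14, 3.14, 3.14, 3.14].

## Interface

Orientations are given as a unit quaternion [w, x, y, z].
In Python, from cell import readout, eyes, ctrl gives the robot as it stands.
- The arm moves only by the tool drive_tool, never from a script. Its argument "deltas" is a list of rows, each a list of 2 entries, a list of its own where there are three numbers: the shift along the tool's x, y, z as a fraction of full scale, then the turn, a rotation vector about the tool's x, y, z as a fraction of full scale. A call has 1 to 5 rows; each row shifts and turns the commanded pose from where the row before left it, along the tool's axes as they then stand; what a row does not reach is not made up. Full scale, the value 1, is 50 cm for a shift and 60 degrees for a turn. A row lasts 1/10 s, in which the tool goes at most 50 mm and 8.59 degrees, less where a joint would pass 70% of its speed; a pose out of reach is approached as far as the arm can. A call with a number of a shift or a turn outside -1 to 1 is refused whole. A call with a gripper value outside its range is refused whole. "fingers" is the opening, from -1 (shut) to 1 (fully open), set as the call begins (left out, the last holds). The fingers move at their own pace and stop on an object; the grip force is fixed at half the most. Time passes only in rows, so rows that do not move let the fingers close. It gives the time, the measured TCP pose, the force, the opening and the grip force at its end, in the units of the state.
- readout.state(): the state, without advancing time (a new reading comes with each control period).
- eyes.get_image(name): name is "scene" or "top"; returns (picture, depth): 400x640x3 uint8, red, green, blue; 400x640 float32, mm along the optical axis (not along the pixel's ray), 0 where there is no reading.
- eyes.camera_model(name): a dict with "vertical_fov" (degrees; the focal length in pixels is half the picture's height over the tangent of half this angle, whatever the lens; pixels are square), "cx", "cy" (the principal point, pixels), "T" (4x4, takes a point from camera to world coordinates). Camera axes: x right, y up, looking along -z (the intrinsics and any distortion apply to the point x, -y, -z); pixel columns grow to the right and rows downward; lengths in mm; the calibration is good to about 2 mm. A picture is of the moment at which its call begins. camera_model takes no time and is no camera call.
- ctrl.job_done(): hands the job in; it is judged then, once.
The state is a dict: "time": time; "q": joint angles; "qvel": joint speeds; "joint_efforts": joint torques, N m; "ee_pos": TCP position; "eef_rot": TCP orientation; "contact_force": force on the tool from outside, world axes, zero at the start; "wrist_torque": the same for the moment, N m; "width": opening from 0.0 (shut) to 1.0 (fully open); "grip_force": force on a finger pad.
Only numpy, scipy, OpenCV 4.12 (cv2) and the standard library are available. Lean on these libraries where they do the work, as an engineer would, in place of code of your own. Each camera call takes 0.05 s, during which the arm holds its last target. There are 200 camera calls.

## Working session

There is one attempt and no reset: what is moved stays moved. The work goes in short steps, Python scripts to look and compute and a tool call to move; the robot and the scene stay as the last step left them, time stands still between calls to the robot, and variables do not carry over. Pictures are saved under pics/ and viewed, at most 10 in all, crops included, and the job is handed in when it is done.

Besides the shell and the picture viewer there is one more tool, called after "Emit:" as name(argument=value, ...) on one line, values as JSON. drive_tool: Moves the arm, as the interface text tells. Shift numbers are shares of 50 cm and turn numbers shares of 60 degrees, none past 1 either way. Its arguments: {"type":"object","properties":{"deltas":{"type":"array"},"fingers":{"type":"number"}},"required":["deltas"]}

```bash
mkdir -p pics; cat > h.py <<'E'
import numpy as np,cv2
from cell import readout,eyes,ctrl
def grab(n):
    p,d=eyes.get_image(n); return p,d
def world(n,d):
    m=eyes.camera_model(n); print({k:v for k,v in m.items() if k!='T'})
    f=200/np.tan(np.radians(m['vertical_fov'])/2)
    v,u=np.mgrid[0:400,0:640]
    P=np.stack([(u-m['cx'])/f*d,-(v-m['cy'])/f*d,-d,np.ones_like(d)],-1)
    return (P@np.array(m['T']).T)[...,:3]
E
python3 - <<'E'
from h import *
for n in('top','scene'):
    p,d=grab(n); W=world(n,d); np.savez(n+'.npz',p=p,d=d,W=W); cv2.imwrite(f'pics/{n}.png',p[...,::-1])
    print(n,np.array(eyes.camera_model(n)['T']).round(2).tolist())
    for v in range(40,400,80): print([W[v,u].round(0).tolist() for u in range(40,640,140)])
print(readout.state())
E
```

```text
{'vertical_fov': 45.63368092273975, 'cx': 319.5127798508052, 'cy': 198.88103692881614}
top [[0.02, 0.99, -0.11, 441.4], [-1.0, 0.03, 0.0, -103.65], [0.0, 0.11, 0.99, 1316.6], [0.0, 0.0, 0.0, 1.0]]
[[1363.0, 1175.0, -746.0], [1385.0, 547.0, -758.0], [1396.0, -91.0, -744.0], [1415.0, -727.0, -749.0], [1435.0, -1369.0, -756.0]]
[[770.0, 640.0, 86.0], [803.0, 295.0, 2.0], [813.0, -101.0, 3.0], [823.0, -498.0, 2.0], [1059.0, -1351.0, -751.0]]
[[548.0, 559.0, 190.0], [576.0, 283.0, -3.0], [584.0, -107.0, 15.0], [595.0, -496.0, 3.0], [643.0, -1070.0, -304.0]]
[[346.0, 652.0, -2.0], [356.0, 272.0, -6.0], [365.0, -112.0, -1.0], [376.0, -491.0, 16.0], [368.0, -1095.0, -365.0]]
[[136.0, 632.0, 1.0], [144.0, 258.0, -2.0], [153.0, -117.0, -2.0], [162.0, -494.0, 0.0], [18.0, -1306.0, -746.0]]
{'vertical_fov': 56.630493147732274, 'cx': 318.0376743061911, 'cy': 200.71529343332566}
scene [[0.06, -0.68, 0.73, 1222.45], [1.0, 0.03, -0.06, -170.04], [0.02, 0.74, 0.68, 647.94], [0.0, 0.0, 0.0, 1.0]]
[[-336.0, -1149.0, 113.0], [-545.0, -673.0, 38.0], [-544.0, -37.0, 35.0], [-802.0, 746.0, -59.0], [-579.0,
[... 494 characters left out ...]
y([ 1.23802877e+00,  2.41351008e-01,  3.90551872e-03,  1.33520476e+00,
       -1.45858682e-05,  1.57080027e+00]), 'qvel': array([-2.26647904e-06, -3.68577299e-03,  3.63257417e-03,  1.85331133e-03,
        2.68853661e-04, -1.03518383e-03]), 'joint_efforts': array([ 6.32192441e-04, -3.73136938e+01,  2.53010702e+01,  1.08184360e-02,
        2.32814625e-05, -4.15548044e-06]), 'ee_pos': array([163.14390161, 472.01801963, 209.81310862]), 'eef_rot': array([-1.46327051e-04,  1.65619025e-01,  9.86189373e-01, -9.15370452e-04]), 'contact_force': array([ 0.27012815, -0.10413085, -1.42026335]), 'wrist_torque': array([-0.01802103,  0.00585397, -0.00056478]), 'grip_force': 0.0, 'width': 1.0005192454427603}
```

View pics/top.png

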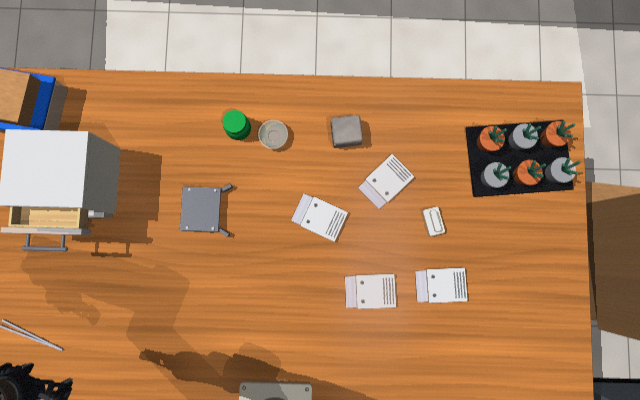

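View pics/scene.png

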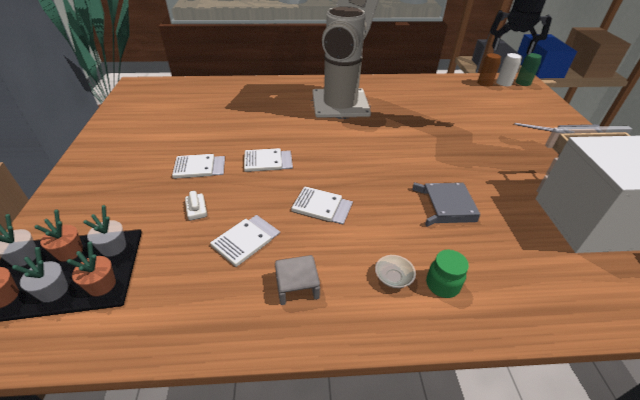

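Top view shows four scraper lookalikes: (320,218), (387,180), (371,291) and (441,286). The robot's left (+y) is image left, so the one at (320,218) is the target. Its blade faces the holder at (205,209), whose mouth opens to image right.

```bash
cat >> h.py <<'E'
def plane(n,uv,z):
    m=eyes.camera_model(n);T=np.array(m['T']);f=200/np.tan(np.radians(m['vertical_fov'])/2)
    uv=np.atleast_2d(uv).astype(float)
    r=np.c_[(uv[:,0]-m['cx'])/f,-(uv[:,1]-m['cy'])/f,-np.ones(len(uv))]@T[:3,:3].T
    return (T[:3,3]+r*((z-T[2,3])/r[:,2])[:,None])[:,:2]
def rect(n,mask,z):
    k,l,s,c=cv2.connectedComponentsWithStats(mask.astype(np.uint8)); i=1+s[1:,4].argmax()
    v,u=np.nonzero(l==i); h=cv2.convexHull(plane(n,np.c_[u,v],z).astype(np.float32))
    r=cv2.minAreaRect(h); return r,cv2.boxPoints(r).round(1).tolist()
E
python3 - <<'E'
from h import *
D=np.load('top.npz');p=D['p'].astype(int)
a=p[185:250,170:360].astype(np.uint8); cv2.imwrite('pics/crop.png',cv2.resize(a[...,::-1],None,fx=4.2,fy=4.2,interpolation=cv2.INTER_CUBIC))
S=p.max(2)-p.min(2); V=p.mean(2)
v,u=np.mgrid[0:400,0:640]
box=(u>285)&(u<355)&(v>190)&(v<245)
print(p[218,320],p[214,302],p[209,200],p[185,228])
pl=box&(S<40)&(V>205); print('plate',rect('top',pl,14))
al=box&(S<45)&(V>140); print('all',rect('top',al,8))
hb=(u>170)&(u<240)&(v>175)&(v<245)
ho=hb&(S<35)&(V>60); print('holder',rect('top',ho&(u<222),28))
ys,xs=np.nonzero(ho&(u>=222)); print(list(zip(xs,ys))[::3])
E
```

```text
[226 228 230] [209 208 220] [131 133 141] [128 121 119]
plate (((538.4075317382812, -104.56524658203125), (131.5175323486328, 85.9020004272461), 66.28951263427734), [[472.6000061035156, -147.5], [551.2999877929688, -182.0], [604.2000122070312, -61.599998474121094], [525.5, -27.100000381469727]])
all (((538.7366943359375, -104.5386962890625), (134.44741821289062, 90.34777069091797), 66.57352447509766), [[470.6000061035156, -148.3000030517578], [553.5, -184.1999969482422], [606.9000244140625, -60.79999923706055], [524.0, -24.899999618530273]])
holder (((549.5289916992188, 214.69358825683594), (112.54351806640625, 121.6460189819336), 89.70792388916016), [[488.3999938964844, 158.6999969482422], [610.0999755859375, 158.10000610351562], [610.5999755859375, 270.70001220703125], [489.0, 271.29998779296875]])
[(np.int64(229), np.int64(184)), (np.int64(228), np.int64(185)), (np.int64(231), np.int64(185)), (np.int64(227), np.int64(186)), (np.int64(230), np.int64(186)), (np.int64(225), np.int64(187)), (np.int64(228), np.int64(187)), (np.int64(222), np.int64(188)), (np.int64(225), np.int64(188)), (np.int64(228), np.int64(188)), (np.int64(223), np.int64(189)), (np.int64(226), np.int64(189)), (np.int64(223), np.int64(190)), (np.int64(222), np.int64(191)), (np.int64(223), np.int64(230)), (np.int64(224), np.int64(231)), (np.int64(223), np.int64(232)), (np.int64(226), np.int64(232)), (np.int64(224), np.int64(233)), (np.int64(227), np.int64(233)), (np.int64(225), np.int64(234)), (np.int64(228), np.int64(234)), (np.int64(227), np.int64(235))]
```

View pics/crop.png

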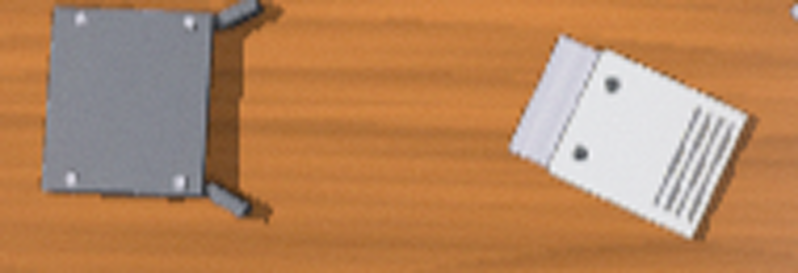

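The crop confirms it: the target scraper is centred near (538,-104), heading about 66°, with its blade towards the holder. The holder mouth is near (549,160) and its slot points roughly +y. I'll swing the arm around with the fingers shut.

Emit:
drive_tool(deltas=[[[-0.096,0.004,0],[0,0,0.09]],[[-0.096,0.004,0],[0,0,0.09]],[[-0.096,0.004,0],[0,0,0.09]],[[-0.096,0.004,0],[0,0,0.09]],[[-0.096,0.004,0],[0,0,0.09]]], fingers=-1)

```text
time: 0.6
ee_pos: [376.0, 361.6, 210.0]
eef_rot: [-0.0, 0.393, 0.92, -0.0]
contact_force: [0.0, -0.1, -0.3]
width: 0.144
grip_force: 0.0
```

Emit:
drive_tool(deltas=[[[-0.096,0.004,0],[0,0,0.09]],[[-0.096,0.004,0],[0,0,0.09]],[[-0.096,0.004,0],[0,0,0.09]],[[-0.096,0.004,0],[0,0,0.09]],[[-0.096,0.004,0],[0,0,0.09]]])

```text
time: 1.1
ee_pos: [513.7, 167.1, 209.9]
eef_rot: [-0.0, 0.597, 0.802, -0.0]
contact_force: [0.4, -0.3, -0.8]
width: -0.005
grip_force: 0.0
```

Emit:
drive_tool(deltas=[[[-0.096,0.004,0],[0,0,0.09]],[[-0.096,0.004,0],[0,0,0.09]],[[-0.096,0.004,0],[0,0,0.09]],[[-0.096,0.004,0],[0,0,0.09]],[[-0.096,0.004,0],[0,0,0.09]]])

```text
time: 1.6
ee_pos: [548.1, -68.5, 209.8]
eef_rot: [-0.0, 0.768, 0.641, -0.0]
contact_force: [1.0, -0.3, 0.5]
width: 0.004
grip_force: 0.0
```

```bash
cat >> h.py <<'E'
from scipy.spatial.transform import Rotation as Ro
def tool():
    s=readout.state();w,x,y,z=s['eef_rot'];R=Ro.from_quat([x,y,z,w]).as_matrix()
    print('t',round(s['time'],2),'pos',s['ee_pos'].round(1),'xhead',np.degrees(np.arctan2(R[1,0],R[0,0])).round(2),'F',s['contact_force'].round(1),'w',round(s['width'],2));return s['ee_pos'],R
def go(x,y,z):
    p,R=tool();print('delta tool frac',(R.T@(np.array([x,y,z])-p)/500).round(4))
E
python3 - <<'E'
from h import *
go(534,-206,60)
D=np.load('top.npz');p=D['p'].astype(int);S=p.max(2)-p.min(2);V=p.mean(2)
v,u=np.mgrid[0:400,0:640]
m=((u>170)&(u<240)&(v>175)&(v<245)&(S<35)&(V>100)).astype(np.uint8)
m=cv2.morphologyEx(m,cv2.MORPH_OPEN,np.ones((15,15)))
print(rect('top',m,28))
E
```

```text
t 1.6 pos [548.1 -68.5 209.8] xhead 79.71 F [ 1.  -0.3  0.5] w 0.0
delta tool frac [-0.2756  0.0217  0.2997]
(((551.0711669921875, 219.88223266601562), (117.37364196777344, 101.63347625732422), 1.4497525691986084), [[491.1000061035156, 269.20001220703125], [493.70001220703125, 167.60000610351562], [611.0, 170.60000610351562], [608.5, 272.20001220703125]])
```

Emit:
drive_tool(deltas=[[[-0.092,0.007,0],[0,0,0]],[[-0.092,0.007,0],[0,0,0]],[[-0.0916,0.0077,0],[0,0,0]],[[0,0,0.095],[0,0,0]],[[0,0,0.095],[0,0,0]]])

```text
time: 2.1
ee_pos: [535.6, -206.8, 115.7]
eef_rot: [0.002, 0.768, 0.641, 0.001]
contact_force: [1.0, 0.1, 0.0]
width: 0.001
grip_force: 0.0
```

```bash
cat >> h.py <<'E'
def edges(p):
    S=cv2.GaussianBlur((p.max(2).astype(float)-p.min(2)),(0,0),.6)
    def cross(a,o):  # first crossing from inside (grey) to wood (saturated), subpixel
        i=np.argmax(a>60); return o+(i-1+(60-a[i-1])/(a[i]-a[i-1]))
    U=np.arange(187,215);top=[205-cross(S[205:175:-1,c],0) for c in U];bot=[205+cross(S[205:245,c],0) for c in U]
    R=np.arange(193,227);l=[200-cross(S[r,200:165:-1],0) for r in R]
    return U,top,bot,R,l
E
python3 - <<'E'
from h import *
go(534,-206,12)
p=np.load('top.npz')['p'];U,t,b,R,l=edges(p)
def fit(x,y):
    for _ in range(3):
        k=np.polyfit(x,y,1);r=abs(np.polyval(k,x)-y);g=r<max(.5,2*np.median(r));x,y=np.array(x)[g],np.array(y)[g]
    return k,len(x),r.max()
for n,(x,y) in dict(top=(U,t),bot=(U,b),left=(R,l)).items():
    k,c,e=fit(np.array(x,float),np.array(y));q=np.array([min(x),max(x)]);uv=np.c_[q,np.polyval(k,q)]
    if n=='left':uv=uv[:,::-1]
    P=plane('top',uv,28 );d=P[1]-P[0];print(n,c,round(e,2),uv.round(1).tolist(),P.round(1).tolist(),np.degrees(np.arctan2(d[1],d[0])).round(2))
print(p[175:184,200].tolist())
E
```

```text
t 2.1 pos [ 535.6 -206.8  115.7] xhead 79.72 F [1.  0.1 0. ] w 0.0
delta tool frac [ 0.0011 -0.0044  0.2073]
top 28 0.11 [[187.0, 186.1], [214.0, 187.0]] [[611.4, 257.5], [610.7, 183.7]] -90.53
bot 28 0.32 [[187.0, 230.6], [214.0, 231.9]] [[490.1, 250.8], [488.2, 177.6]] -91.47
left 34 0.19 [[181.8, 193.0], [179.5, 226.0]] [[592.0, 270.6], [501.9, 271.6]] 179.37
[[179, 116, 61], [186, 119, 65], [186, 118, 61], [187, 120, 63], [195, 124, 66], [200, 129, 65], [198, 127, 63], [183, 119, 60], [174, 110, 58]]
```

Emit:
drive_tool(deltas=[[[0,0.01,0.09],[0,0,0]],[[0,0,0.09],[0,0,0]],[[0,0,0.026],[0,0,0]],[[0,0,0],[0,0,0]],[[0.01,0,0],[0,0,0]]])

```text
time: 2.6
ee_pos: [541.8, -200.8, 14.2]
eef_rot: [0.001, 0.767, 0.642, 0.001]
contact_force: [0.3, -0.4, 0.2]
width: 0.0
grip_force: 0.0
```

Emit:
drive_tool(deltas=[[[0.015,0,0],[0,0,0]],[[0.015,0,0],[0,0,0]],[[0.015,0,0],[0,0,0]],[[0.015,0,0],[0,0,0]],[[0.015,0,0],[0,0,0]]])

```text
time: 3.1
ee_pos: [547.4, -162.3, 13.1]
eef_rot: [0.0, 0.766, 0.643, 0.0]
contact_force: [0.3, 0.2, 0.2]
width: 0.001
grip_force: 0.0
```

```bash
cat >> h.py <<'E'
def scr(tag=None,u0=200,u1=355):
    p,d=grab('top'); q=p.astype(int);S=q.max(2)-q.min(2);V=q.mean(2)
    v,u=np.mgrid[0:400,0:640];b=(u>u0)&(u<u1)&(v>180)&(v<245)
    if tag: cv2.imwrite(f'pics/{tag}.png',cv2.resize(p[170:260,170:370,::-1],None,fx=4,fy=4,interpolation=cv2.INTER_CUBIC))
    print('scr',rect('top',b&(S<45)&(V>140),8))
E
python3 -c "
from h import *
tool();scr('s1')"
```

```text
t 3.1 pos [ 547.4 -162.3   13.1] xhead 79.96 F [0.3 0.2 0.2] w 0.0
scr (((550.5944213867188, -114.97846984863281), (174.52490234375, 174.54660034179688), 1.421568751335144), [[461.20001220703125, -29.899999618530273], [465.5, -204.39999389648438], [640.0, -200.10000610351562], [635.7000122070312, -25.600000381469727]])
```

View pics/s1.png

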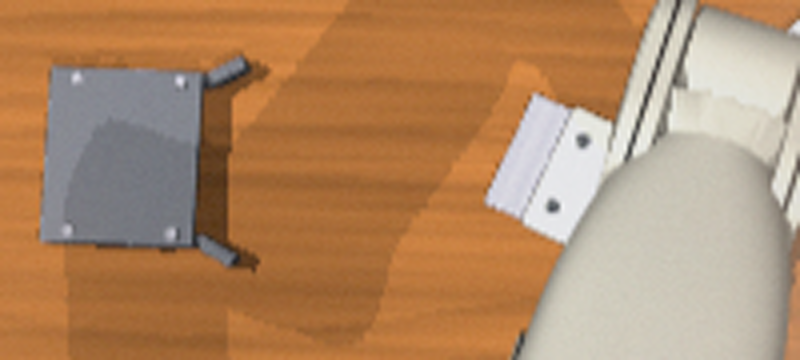

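```bash
python3 -c "
from h import *
p,d=grab('scene');cv2.imwrite('pics/s2.png',cv2.resize(p[120:290,180:400,::-1],None,fx=3.5,fy=3.5,interpolation=cv2.INTER_CUBIC))"
```

```text
(no output)
```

View pics/s2.png

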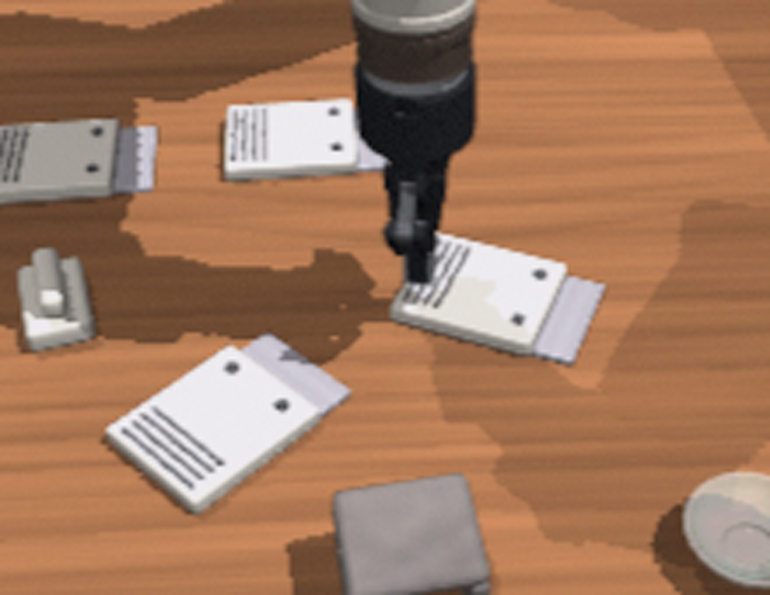

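```bash
python3 -c "
from h import *
tool()
p,d=grab('scene');W=world('scene',d)
print(plane('scene',[[300,200],[293,208.5],[342,195.5],[338,219.5],[331,220.5],[304,188]],14).round(0))
for v in range(176,212,3): print(v,[W[v,u].round(0).astype(int).tolist() for u in (292,296,300,304,308)])
"
```

```text
t 3.2 pos [ 547.3 -161.9   12.7] xhead 80.03 F [ 0.1 -0.4 -0.3] w 0.0
{'vertical_fov': 56.630493147732274, 'cx': 318.0376743061911, 'cy': 200.71529343332566}
[[ 528. -160.]
 [ 559. -179.]
 [ 516.  -52.]
 [ 602.  -72.]
 [ 604.  -89.]
 [ 482. -149.]]
176 [[562, -178, 120], [586, -169, 138], [587, -160, 138], [567, -151, 122], [418, -135, 2]]
179 [[561, -178, 109], [593, -169, 135], [579, -160, 123], [565, -151, 112], [430, -136, 1]]
182 [[588, -178, 123], [596, -169, 129], [562, -160, 101], [564, -151, 102], [441, -136, 0]]
185 [[602, -178, 126], [605, -169, 128], [605, -161, 128], [554, -151, 85], [454, -137, 0]]
188 [[607, -178, 122], [606, -170, 121], [610, -161, 124], [561, -151, 81], [483, -138, 14]]
191 [[584, -179, 94], [589, -170, 97], [591, -161, 99], [550, -151, 62], [494, -139, 13]]
194 [[490, -181, 1], [558, -170, 61], [563, -161, 65], [549, -151, 53], [509, -139, 16]]
197 [[501, -181, 1], [558, -170, 51], [559, -161, 52], [550, -151, 44], [519, -140, 15]]
200 [[515, -181, 3], [553, -171, 37], [559, -161, 42], [529, -150, 14], [531, -140, 16]]
203 [[522, -181, -1], [543, -171, 17], [541, -161, 16], [540, -151, 15], [542, -141, 16]]
206 [[536, -181, 2], [551, -171, 15], [551, -161, 15], [552, -151, 15], [553, -141, 16]]
209 [[552, -181, 6], [563, -171, 16], [560, -161, 13], [564, -152, 16], [562, -142, 14]]
```

The scene crop shows the fingertip hovering over the ribs at about (300,200). Depth puts the tip roughly 33 mm up, though the TCP reads z=13, so it passed over the scraper without touching it. I'll back out and descend in small steps, watching the force.

Emit:
drive_tool(deltas=[[[-0.05,0,0],[0,0,0]],[[-0.05,0,0],[0,0,0]],[[0,0,0.01],[0,0,0]],[[0,0,0.01],[0,0,0]],[[0,0,0],[0,0,0]]])

```text
time: 3.75
ee_pos: [537.3, -211.7, 1.4]
eef_rot: [-0.001, 0.766, 0.642, -0.0]
contact_force: [-0.2, 0.6, 0.2]
width: -0.001
grip_force: 0.0
```

```bash
python3 -c "
from h import *
tool();print(readout.state()['q'].round(3))
p,d=grab('scene');W=world('scene',d)
for v in range(180,212,3): print(v,[W[v,u].round(0).astype(int).tolist() for u in (276,280,284,288,292)])
cv2.imwrite('pics/s3.png',cv2.resize(p[140:230,230:350,::-1],None,fx=6,fy=6,interpolation=cv2.INTER_CUBIC))
"
```

```text
t 3.75 pos [ 537.3 -211.7    1.4] xhead 79.94 F [-0.2  0.6  0.2] w -0.0
[-0.375  0.562 -0.091  0.921  0.     1.371]
{'vertical_fov': 56.630493147732274, 'cx': 318.0376743061911, 'cy': 200.71529343332566}
180 [[576, -214, 120], [565, -205, 111], [553, -197, 101], [434, -191, 4], [435, -180, 3]]
183 [[576, -214, 112], [554, -206, 93], [554, -197, 93], [445, -191, 2], [443, -180, -1]]
186 [[592, -214, 116], [535, -208, 68], [532, -199, 65], [458, -191, 2], [458, -180, 1]]
189 [[598, -214, 113], [576, -206, 94], [470, -202, 2], [470, -191, 1], [470, -180, 2]]
192 [[588, -215, 95], [578, -207, 87], [531, -199, 45], [479, -191, -1], [482, -180, 1]]
195 [[550, -218, 52], [553, -208, 55], [534, -200, 38], [492, -191, 0], [494, -181, 2]]
198 [[551, -219, 44], [553, -209, 45], [537, -200, 31], [502, -191, -1], [506, -181, 2]]
201 [[547, -220, 30], [548, -210, 31], [517, -201, 2], [514, -191, -1], [517, -181, 1]]
204 [[525, -222, 0], [525, -212, -1], [527, -201, 1], [527, -191, 1], [527, -181, 0]]
207 [[537, -222, 0], [536, -212, -1], [539, -201, 2], [537, -191, -1], [555, -181, 16]]
210 [[549, -221, 1], [550, -211, 2], [551, -201, 2], [551, -191, 2], [555, -181, 5]]
```

View pics/s3.png

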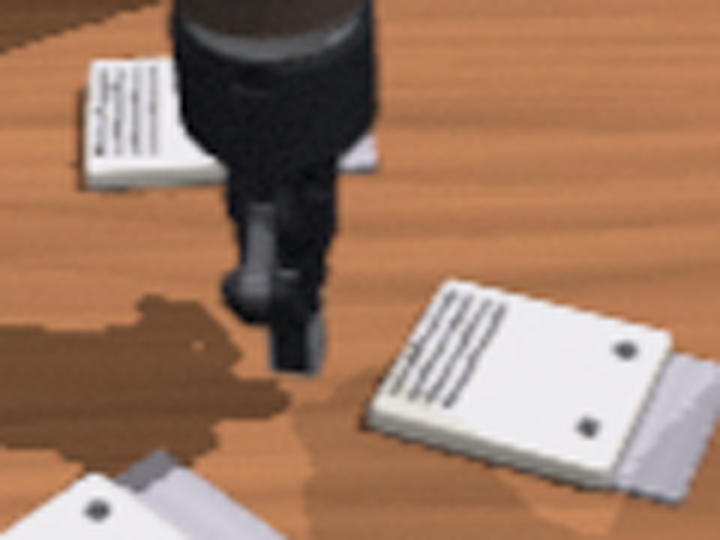

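The tip is still about 25 mm up with the TCP reading 1.4, so the z reading is offset by about 30 mm. I'll keep descending gently.

Emit:
drive_tool(deltas=[[[0,0,0.01],[0,0,0]],[[0,0,0.01],[0,0,0]],[[0,0,0.008],[0,0,0]],[[0,0,0],[0,0,0]],[[0,0,0],[0,0,0]]])

```text
time: 4.3
ee_pos: [538.2, -212.2, -11.6]
eef_rot: [-0.0, 0.766, 0.642, -0.0]
contact_force: [0.4, 0.3, 0.4]
width: 0.002
grip_force: 0.0
```

```bash
python3 -c "
from h import *
tool();print(readout.state()['q'].round(3))
p,d=grab('scene');W=world('scene',d)
for v in range(195,214,2): print(v,[W[v,u].round(0).astype(int).tolist() for u in (272,276,280,284)])
"
```

```text
t 4.3 pos [ 538.2 -212.2  -11.6] xhead 79.94 F [0.4 0.3 0.4] w 0.0
[-0.376  0.578 -0.102  0.891 -0.     1.371]
{'vertical_fov': 56.630493147732274, 'cx': 318.0376743061911, 'cy': 200.71529343332566}
195 [[595, -224, 93], [599, -215, 96], [579, -207, 78], [531, -200, 35]]
197 [[577, -226, 70], [583, -216, 76], [580, -207, 72], [535, -200, 32]]
199 [[508, -232, 2], [548, -219, 37], [1222, -170, 648], [536, -200, 26]]
201 [[512, -232, -1], [550, -219, 33], [554, -209, 36], [538, -201, 21]]
203 [[524, -232, 3], [550, -220, 26], [549, -210, 25], [538, -201, 14]]
205 [[531, -232, 2], [549, -220, 19], [550, -210, 20], [531, -201, 1]]
207 [[536, -232, 0], [536, -222, 0], [538, -211, 1], [539, -201, 2]]
209 [[544, -231, 1], [546, -221, 2], [544, -211, 0], [546, -201, 2]]
211 [[550, -231, -1], [553, -221, 2], [552, -211, 1], [552, -201, 0]]
213 [[558, -231, 1], [559, -221, 1], [561, -211, 2], [561, -201, 2]]
```

Emit:
drive_tool(deltas=[[[0,0,0.008],[0,0,0]],[[0,0,0.006],[0,0,0]],[[0,0,0.006],[0,0,0]],[[0,0,0],[0,0,0]],[[0,0,0],[0,0,0]]])

```text
time: 4.85
ee_pos: [538.3, -212.4, -20.6]
eef_rot: [0.0, 0.766, 0.642, 0.0]
contact_force: [-1.6, 0.0, 5.9]
width: -0.0
grip_force: 3.0
```

```bash
python3 -c "
from h import *
tool()
p,d=grab('scene');W=world('scene',d)
for v in range(203,214,1): print(v,[W[v,u].round(0).astype(int).tolist() for u in (276,280,284)])
"
```

```text
t 4.85 pos [ 538.3 -212.4  -20.6] xhead 79.93 F [-1.6  0.   5.9] w -0.0
{'vertical_fov': 56.630493147732274, 'cx': 318.0376743061911, 'cy': 200.71529343332566}
203 [[551, -220, 27], [552, -210, 28], [540, -201, 16]]
204 [[551, -220, 24], [551, -210, 23], [537, -201, 10]]
205 [[550, -220, 19], [552, -210, 21], [539, -201, 8]]
206 [[549, -220, 15], [553, -210, 18], [539, -201, 5]]
207 [[549, -221, 12], [551, -211, 14], [537, -201, 0]]
208 [[543, -221, 2], [551, -211, 10], [542, -201, 1]]
209 [[545, -221, 1], [546, -211, 2], [544, -201, 0]]
210 [[547, -221, 0], [549, -211, 1], [549, -201, 1]]
211 [[552, -221, 1], [550, -211, -1], [552, -201, 1]]
212 [[557, -221, 2], [555, -211, 0], [557, -201, 2]]
213 [[560, -221, 2], [559, -211, 0], [560, -201, 1]]
```

The tip touches the board at a TCP reading of about -20.6, with 6 N, so I have a true height reference. I'll raise 5 mm and push the scraper's rear right corner to swing it straight.

Emit:
drive_tool(deltas=[[[0,0,-0.01],[0,0,0]],[[0.015,0,0],[0,0,0]],[[0.015,0,0],[0,0,0]],[[0.014,0,0],[0,0,0]],[[0.014,0,0],[0,0,0]]])

```text
time: 5.4
ee_pos: [543.5, -183.1, -16.6]
eef_rot: [0.0, 0.766, 0.642, -0.0]
contact_force: [0.3, -0.1, -0.3]
width: -0.001
grip_force: 0.4
```

Emit:
drive_tool(deltas=[[[0.014,0,0],[0,0,0]],[[0.014,0,0],[0,0,0]],[[0.014,0,0],[0,0,0]],[[0.01,0,0],[0,0,0]],[[0,0,0],[0,0,0]]])

```text
time: 5.9
ee_pos: [548.0, -157.2, -16.4]
eef_rot: [-0.0, 0.766, 0.643, 0.0]
contact_force: [-0.8, -0.8, 0.3]
width: 0.0
grip_force: 0.0
```

```bash
cat >> h.py <<'E'
def scene(u0=285,u1=480,v0=160,v1=250,tag=None):
    p,d=grab('scene');q=p.astype(int);S=q.max(2)-q.min(2);V=q.mean(2)
    v,u=np.mgrid[0:400,0:640];b=(u>u0)&(u<u1)&(v>v0)&(v<v1)
    m=(b&(S<45)&(V>120)).astype(np.uint8);k,l,s,c=cv2.connectedComponentsWithStats(m);i=1+s[1:,4].argmax()
    print('scene',s[i],rect('scene',l==i,9))
    W=world('scene',d)[l==i];x=W[:,:2];mn=x.mean(0);print('centroid3d',W.mean(0).round(1))
    if tag: cv2.imwrite(f'pics/{tag}.png',cv2.resize(p[120:290,260:480,::-1],None,fx=3.5,fy=3.5,interpolation=cv2.INTER_CUBIC))
E
python3 -c "
from h import *
tool();scene(tag='s4')"
```

```text
t 5.9 pos [ 548.  -157.2  -16.4] xhead 80.0 F [-0.8 -0.8  0.3] w 0.0
scene [ 306  187   58   34 1390] (((536.1557006835938, -71.92745971679688), (137.48281860351562, 99.15226745605469), 73.88034057617188), [[469.3999938964844, -124.19999694824219], [564.7000122070312, -151.6999969482422], [602.9000244140625, -19.700000762939453], [507.6000061035156, 7.900000095367432]])
{'vertical_fov': 56.630493147732274, 'cx': 318.0376743061911, 'cy': 200.71529343332566}
centroid3d [545.4 -74.2  15.2]
```

View pics/s4.png

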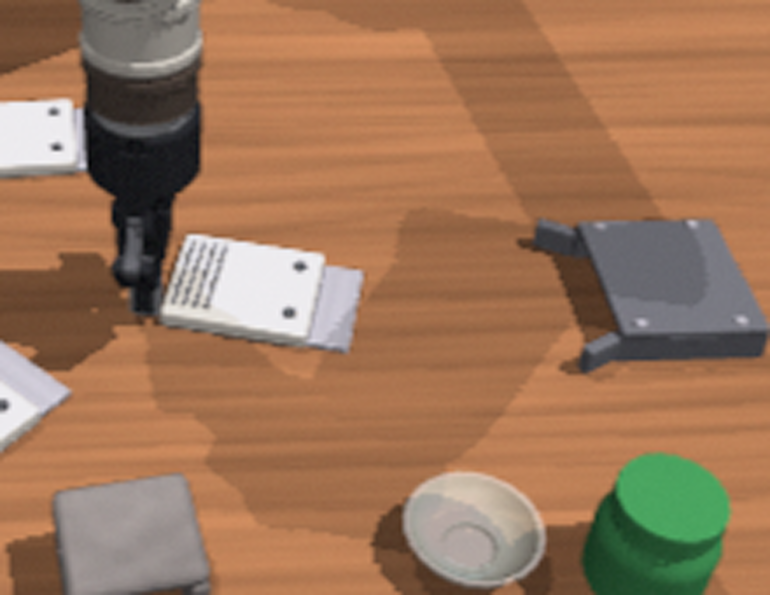

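```bash
cat >> h.py <<'E'
from scipy.optimize import minimize
def proj(n,P):
    m=eyes.camera_model(n);T=np.array(m['T']);f=200/np.tan(np.radians(m['vertical_fov'])/2)
    c=(P-T[:3,3])@T[:3,:3];return np.c_[m['cx']+f*c[:,0]/-c[:,2],m['cy']-f*c[:,1]/-c[:,2]]
B=np.array([[x,y,z] for x in(-67.5,37.5) for y in(-45,45) for z in(0,14)]+[[x,y,z] for x in(37.5,67.5) for y in(-42,42) for z in(0,5)])
def pose(n,x0,u0,u1,v0,v1,th=120,sat=45):
    p,d=grab(n);q=p.astype(int);v,u=np.mgrid[0:400,0:640]
    m=((u>u0)&(u<u1)&(v>v0)&(v<v1)&(q.max(2)-q.min(2)<sat)&(q.mean(2)>th)).astype(np.uint8)
    k,l,s,c=cv2.connectedComponentsWithStats(m);m=(l==1+s[1:,4].argmax()).astype(float)
    def cost(a):
        c,s_=np.cos(a[2]),np.sin(a[2]);P=B@np.array([[c,s_,0],[-s_,c,0],[0,0,1]])+[a[0],a[1],0]
        o=np.zeros((400,640),np.uint8);img=proj(n,P)
        for g in(slice(0,8),slice(8,16)):
            h=cv2.convexHull(img[g].astype(np.float32));cv2.fillConvexPoly(o,np.round(h*256).astype(np.int32),255,cv2.LINE_AA,8)
        return abs(o/255.-m).sum()
    x0=np.array([x0[0],x0[1],np.radians(x0[2])])
    r=minimize(cost,x0,method='Nelder-Mead',options=dict(initial_simplex=x0+np.array([[0,0,0],[12,0,0],[0,12,0],[0,0,.15]])))
    print(n,'pose',r.x[:2].round(1),np.degrees(r.x[2]).round(1),'cost',round(r.fun),'area',m.sum());return r.x
E
python3 -c "
from h import *
pose('scene',(540,-80,76),300,480,160,250)
print(plane('scene',np.array([[578,223],[714,219],[765,330],[620,335]])/3.5+[260,120],28).round(1))
print(plane('scene',np.array([[540,222],[580,365]])/3.5+[260,120],22).round(1))
"
```

```text
scene pose [532.4 -70.3] 74.8 cost 181 area 1386.0
[[495.4 168.5]
 [495.3 273. ]
 [614.1 265.9]
 [614.2 164.2]]
[[485.9 143.2]
 [635.2 131.8]]
```

Emit:
drive_tool(deltas=[[[0.014,0,0],[0,0,0]],[[0.014,0.003,0],[0,0,0]],[[0.012,0.003,0],[0,0,0]],[[0,0,0],[0,0,0]],[[-0.04,0,0],[0,0,0]]])

```text
time: 6.5
ee_pos: [551.3, -156.5, -16.4]
eef_rot: [-0.001, 0.765, 0.644, 0.0]
contact_force: [0.4, 0.0, 0.2]
width: -0.0
grip_force: 0.0
```

Emit:
drive_tool(deltas=[[[-0.08,0,0],[0,0,0]],[[0,0,0],[0,0,0]]], fingers=0.2)

```text
time: 6.7
ee_pos: [543.6, -201.7, -16.2]
eef_rot: [0.001, 0.768, 0.641, -0.0]
contact_force: [-0.0, 1.0, 1.1]
width: 0.33
grip_force: 0.0
```

```bash
python3 -c "
from h import *
tool()
for t,s in((120,45),(130,65),(110,65)):pose('scene',(540,-60,82),300,400,160,250,t,s)
for t,s in((140,45),(150,60)):pose('top',(540,-60,82),240,330,180,250,t,s)
p,d=grab('top');cv2.imwrite('pics/s5.png',cv2.resize(p[170:260,170:370,::-1],None,fx=4,fy=4,interpolation=cv2.INTER_CUBIC))
"
```

```text
t 6.7 pos [ 543.6 -201.7  -16.2] xhead 79.68 F [-0.   1.   1.1] w 0.33
scene pose [529.2 -54.3] 80.6 cost 171 area 1371.0
scene pose [528.7 -54. ] 80.8 cost 186 area 1353.0
scene pose [530.  -54.2] 80.7 cost 150 area 1401.0
top pose [532.7 -55.2] 80.4 cost 158 area 1537.0
top pose [532.8 -55.2] 80.7 cost 172 area 1523.0
```

View pics/s5.png

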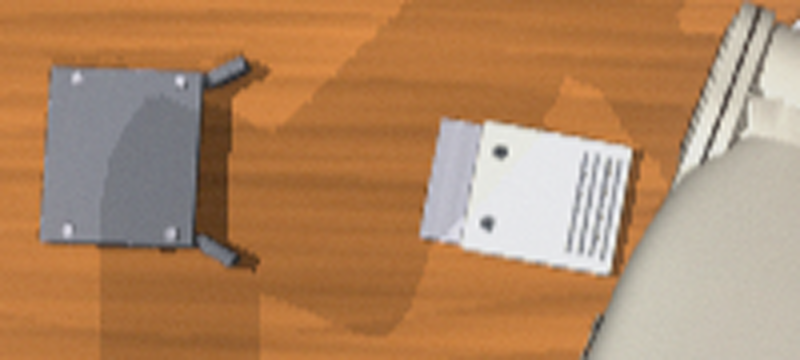

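The view is clear: the scraper is at about (533,-55), heading 80.5°, 17 mm to one side of the slot axis. Next is a stable two-finger push with the fingers half open. I'll find the tip height at this opening first.

Emit:
drive_tool(deltas=[[[0,-0.02,0],[0,0,-0.013]],[[0,-0.02,0],[0,0,0]],[[0,0,0.006],[0,0,0]],[[0,0,0.006],[0,0,0]],[[0,0,0],[0,0,0]]])

```text
time: 7.5
ee_pos: [524.0, -194.6, -22.8]
eef_rot: [-0.0, 0.762, 0.648, -0.0]
contact_force: [0.6, 0.0, -0.5]
width: 0.597
grip_force: 0.0
```

Emit:
drive_tool(deltas=[[[0,0,0.004],[0,0,0]],[[0,0,0],[0,0,0]]])

```text
time: 7.7
ee_pos: [524.7, -194.9, -23.9]
eef_rot: [0.0, 0.762, 0.648, 0.0]
contact_force: [-1.1, 0.5, 3.6]
width: 0.598
grip_force: 2.0
```

Emit:
drive_tool(deltas=[[[0,0,0.004],[0,0,0]],[[0,0,0],[0,0,0]]])

```text
time: 7.9
ee_pos: [524.8, -194.9, -23.9]
eef_rot: [0.001, 0.762, 0.648, 0.0]
contact_force: [-5.6, 2.2, 17.8]
width: 0.599
grip_force: 8.5
```

Emit:
drive_tool(deltas=[[[0,0,-0.012],[0,0,0]],[[0,0,0],[0,0,0]]])

```text
time: 8.1
ee_pos: [525.2, -195.2, -19.6]
eef_rot: [0.001, 0.762, 0.648, 0.0]
contact_force: [-0.3, 0.0, -0.0]
width: 0.601
grip_force: 0.0
```

```bash
python3 -c "
from h import *
go(518,-145,-20)
pose('top',(533,-55,80.5),240,335,180,250,140,45)"
```

```text
t 8.1 pos [ 525.2 -195.2  -19.6] xhead 80.71 F [-0.3  0.  -0. ] w 0.6
delta tool frac [ 0.0967 -0.0304  0.0007]
top pose [532.7 -55.2] 81.0 cost 158 area 1537.0
```

Emit:
drive_tool(deltas=[[[0.032,-0.015,0],[0,0,0]],[[0.032,-0.015,0],[0,0,0]],[[0.031,0,0],[0,0,0]],[[0.012,0,0],[0,0,0]],[[0.012,0,0],[0,0,0]]])

```text
time: 8.65
ee_pos: [519.3, -132.4, -20.4]
eef_rot: [0.0, 0.762, 0.648, -0.0]
contact_force: [-0.4, -0.4, 0.3]
width: 0.597
grip_force: 0.0
```

Emit:
drive_tool(deltas=[[[0.016,0.0016,0],[0,0,0]],[[0.016,0.0016,0],[0,0,0]],[[0.016,0.0016,0],[0,0,0]],[[0.016,0.0016,0],[0,0,0]],[[0.016,0.0016,0],[0,0,0]]])

```text
time: 9.15
ee_pos: [529.7, -94.4, -20.4]
eef_rot: [0.0, 0.762, 0.647, -0.0]
contact_force: [-0.3, -0.6, 1.2]
width: 0.602
grip_force: 0.6
```

```bash
python3 -c "
from h import *
tool()
pose('top',(540,-15,80.5),230,330,180,250,140,45)
pose('scene',(540,-15,80.5),310,400,160,250,110,65)"
```

```text
t 9.15 pos [529.7 -94.4 -20.4] xhead 80.69 F [-0.3 -0.6  1.2] w 0.6
top pose [533.6 -43.1] 74.5 cost 1889 area 3431.0
scene pose [540.7 -15. ] 80.0 cost 163 area 1404.0
```

Emit:
drive_tool(deltas=[[[0.016,0.0018,0],[0,0,0]],[[0.016,0.0018,0],[0,0,0]],[[0.016,0.0018,0],[0,0,0]],[[0.016,0.0018,0],[0,0,0]],[[0.016,0.0018,0],[0,0,0]]])

```text
time: 9.75
ee_pos: [540.4, -55.3, -20.4]
eef_rot: [-0.0, 0.762, 0.648, -0.0]
contact_force: [-0.6, -0.7, -0.5]
width: 0.598
grip_force: 0.5
```

Emit:
drive_tool(deltas=[[[0.014,0.0012,0],[0,0,-0.019]],[[0.014,0.0012,0],[0,0,-0.019]],[[0.014,0.0012,0],[0,0,-0.019]],[[0.014,0.0012,0],[0,0,-0.019]],[[0.014,0.0012,0],[0,0,-0.019]]])

```text
time: 10.25
ee_pos: [547.7, -21.1, -20.4]
eef_rot: [-0.0, 0.728, 0.685, 0.0]
contact_force: [-0.3, -0.7, -0.5]
width: 0.601
grip_force: 0.4
```

```bash
python3 -c "
from h import *
p,R=tool();print('pred origin',(p+R[:,0]*78.5).round(1))
pose('scene',(550,60,86),325,430,160,250,110,65)"
```

```text
t 10.25 pos [547.7 -21.1 -20.4] xhead 86.5 F [-0.3 -0.7 -0.5] w 0.6
pred origin [552.4  57.2 -20.4]
scene pose [552.   59.4] 85.7 cost 257 area 1330.0
```

Emit:
drive_tool(deltas=[[[0.01,0,0],[0,0,-0.022]],[[0.01,0,0],[0,0,-0.022]],[[0,0,0],[0,0,0]]])

```text
time: 10.6
ee_pos: [548.1, -11.0, -20.4]
eef_rot: [-0.0, 0.712, 0.702, 0.0]
contact_force: [-1.0, 0.5, 0.1]
width: 0.601
grip_force: 0.0
```

```bash
python3 -c "
from h import *
p,R=tool();print('pred origin',(p+R[:,0]*78.5).round(1))
pose('scene',(552,68,89),325,420,160,250,120,60)
p,d=grab('scene');cv2.imwrite('pics/s6.png',cv2.resize(p[160:245,320:490,::-1],None,fx=4.7,fy=4.7,interpolation=cv2.INTER_CUBIC))"
```

```text
t 10.6 pos [548.1 -11.  -20.4] xhead 89.14 F [-1.   0.5  0.1] w 0.6
pred origin [549.3  67.5 -20.3]
scene pose [549.6  70.5] 85.3 cost 342 area 1230.0
```

View pics/s6.png

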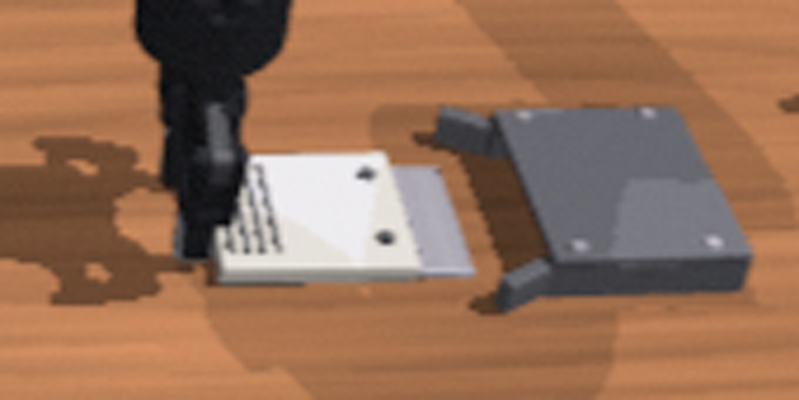

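```bash
python3 -c "
from h import *
o=np.array([320,160]);q=lambda a,z:plane('scene',np.array(a)/4.7+o,z).round(1).tolist()
print('blade',q([[437,166],[473,273]],5));print('plate front',q([[385,152],[423,267]],14),'rear right',q([[215,270]],14),'rear left',q([[250,156]],14))
print('roof',q([[494,113],[677,108],[749,255],[552,262]],28))"
```

```text
blade [[513.8, 135.8], [597.8, 133.3]]
plate front [[510.9, 105.4], [601.0, 104.3]] rear right [[598.0, -3.7]] rear left [[510.8, 29.8]]
roof [[496.7, 168.0], [497.0, 272.5], [614.1, 267.8], [614.3, 164.9]]
```

The scraper now lines up with the slot: blade centre x is 555.8 against a mouth centre of 555.5 in the same camera, with about 127 mm left to go. I'll push straight in.

Emit:
drive_tool(deltas=[[[0.014,0,0],[0,0,0]],[[0.014,0,0],[0,0,0]],[[0.014,0,0],[0,0,0]],[[0.014,0,0],[0,0,0]],[[0.014,0,0],[0,0,0]]])

```text
time: 11.2
ee_pos: [548.6, 24.0, -20.4]
eef_rot: [0.0, 0.713, 0.701, -0.0]
contact_force: [-0.2, -1.0, 0.6]
width: 0.598
grip_force: 0.5
```

Emit:
drive_tool(deltas=[[[0.014,0,0],[0,0,0]],[[0.014,0,0],[0,0,0]],[[0.014,0,0],[0,0,0]],[[0.014,0,0],[0,0,0]],[[0.014,0,0],[0,0,0]]])

```text
time: 11.7
ee_pos: [549.2, 58.9, -20.4]
eef_rot: [0.0, 0.713, 0.701, -0.0]
contact_force: [-0.4, -0.6, 1.6]
width: 0.599
grip_force: 0.6
```

Emit:
drive_tool(deltas=[[[0.014,0,0],[0,0,0]],[[0.014,0,0],[0,0,0]],[[0.014,0,0],[0,0,0]],[[0.014,0,0],[0,0,0]],[[0,0,0],[0,0,0]]])

```text
time: 12.2
ee_pos: [549.7, 87.6, -20.4]
eef_rot: [-0.0, 0.712, 0.702, 0.0]
contact_force: [0.8, -0.6, 0.1]
width: 0.596
grip_force: 0.0
```

Emit:
drive_tool(deltas=[[[0.01,0,0],[0,0,0]],[[0.01,0,0],[0,0,0]],[[0.01,0,0],[0,0,0]],[[0.01,0,0],[0,0,0]],[[0,0,0],[0,0,0]]])

```text
time: 12.7
ee_pos: [550.0, 107.2, -20.4]
eef_rot: [-0.0, 0.713, 0.702, 0.0]
contact_force: [-0.2, 0.6, 0.3]
width: 0.602
grip_force: 0.0
```

Emit:
drive_tool(deltas=[[[0.006,0,0],[0,0,0]],[[0.006,0,0],[0,0,0]],[[0.004,0,0],[0,0,0]],[[0,0,0],[0,0,0]]])

```text
time: 13.1
ee_pos: [550.2, 114.7, -20.4]
eef_rot: [-0.0, 0.713, 0.701, 0.0]
contact_force: [0.4, 1.1, -0.5]
width: 0.598
grip_force: 0.0
```

Emit:
drive_tool(deltas=[[[0.004,0,0],[0,0,0]],[[0,0,0],[0,0,0]]])

```text
time: 13.3
ee_pos: [550.2, 116.4, -20.4]
eef_rot: [0.0, 0.713, 0.701, 0.0]
contact_force: [-0.9, -0.2, -0.7]
width: 0.6
grip_force: 0.2
```

Emit:
drive_tool(deltas=[[[0.004,0,0],[0,0,0]],[[0,0,0],[0,0,0]]])

```text
time: 13.5
ee_pos: [550.3, 116.4, -20.4]
eef_rot: [0.001, 0.713, 0.701, -0.001]
contact_force: [-0.5, -5.3, 1.4]
width: 0.602
grip_force: 2.9
```

Emit:
drive_tool(deltas=[[[0.004,0,0],[0,0,0]],[[0,0,0],[0,0,0]]])

```text
time: 13.7
ee_pos: [550.3, 116.4, -20.3]
eef_rot: [0.003, 0.714, 0.701, -0.003]
contact_force: [0.1, -9.9, 3.5]
width: 0.598
grip_force: 5.4
```

Contact: TCP y stays at 116.4 as the force builds, which puts the rear face near y=127, about 40 mm from the mouth. One firmer press to square it, then back off, lift and check.

Emit:
drive_tool(deltas=[[[0.006,0,0],[0,0,0]],[[0,0,0],[0,0,0]],[[0,0,0],[0,0,0]]])

```text
time: 14.0
ee_pos: [550.3, 116.4, -20.3]
eef_rot: [0.005, 0.714, 0.7, -0.005]
contact_force: [0.3, -18.0, 4.1]
width: 0.596
grip_force: 9.0
```

Emit:
drive_tool(deltas=[[[-0.012,0,0],[0,0,0]],[[-0.04,0,0],[0,0,0]],[[-0.08,0,0],[0,0,0]],[[-0.08,0,0],[0,0,0]],[[-0.08,0,-0.08],[0,0,0]]])

```text
time: 14.5
ee_pos: [543.4, -18.9, 11.0]
eef_rot: [-0.004, 0.713, 0.701, -0.003]
contact_force: [0.5, 0.3, -1.1]
width: 0.6
grip_force: 0.0
```

Emit:
drive_tool(deltas=[[[-0.06,0,-0.08],[0,0,0]],[[-0.06,0,-0.08],[0,0,0]],[[-0.06,0,0],[0,0,0]],[[0,0,0],[0,0,0]]])

```text
time: 14.9
ee_pos: [548.0, -111.3, 97.1]
eef_rot: [0.002, 0.715, 0.7, 0.001]
contact_force: [-0.3, 0.3, -0.6]
width: 0.602
grip_force: 0.0
```

```bash
python3 -c "
from h import *
tool()
p,d=grab('scene');a=p[150:300,320:490,::-1];t,d=grab('top');b=t[100:250,170:370,::-1]
r=lambda i,h:cv2.resize(i,None,fx=h/i.shape[0],fy=h/i.shape[0],interpolation=cv2.INTER_CUBIC)
cv2.imwrite('pics/s7.png',np.hstack([r(a,340),r(b,340)]))"; python3 -c "
import cv2;print(cv2.imread('pics/s7.png').shape)"
```

```text
t 14.9 pos [ 548.  -111.3   97.1] xhead 88.79 F [-0.3  0.3 -0.6] w 0.6
(340, 838, 3)
```

View pics/s7.png

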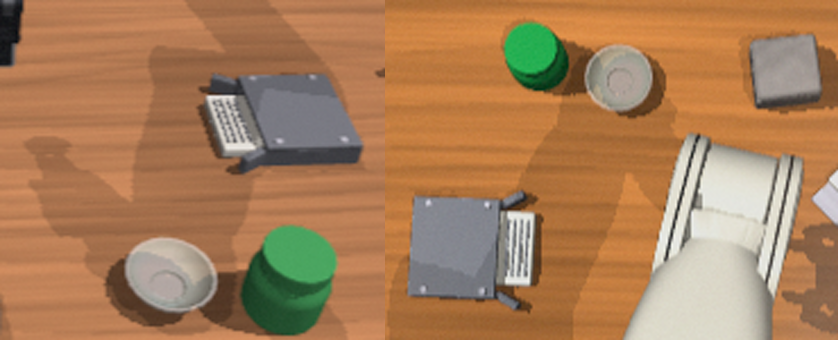

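The picture shows the scraper flat in the slot, with only the ribbed grip showing: left pane about (232,125), right pane about (518,248). It is square to the mouth, and the tub, dish and cave are where they were.

```bash
python3 -c "
from h import *
print(ctrl.job_done())"
```

```text
the job is handed in; nothing more can be done
None
```

The scraper is flat in the holder with its blade against the back stop (it stopped dead under an 18 N push), only the ribbed grip sticks out about 40 mm, nothing else was touched, and the job was handed in at about 15 s of the 67 s allowed.

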